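Hook the draining grate under the tray's lip and lower it home

ROBOT

A 6-joint arm with a two-finger parallel gripper is mounted at the origin on the work surface. World frame = base frame: x ahead of the robot, y to its left, z up, the work surface at z = 0. Lengths are in m, angles in rad, forces in N, time in s.
With the tool pointing down it reaches from about 0.3 to 0.875 m from the base axis. Payload 6.4 kg.
Tool frame: the origin (TCP) lies midway between the tips of the shut fingers; the grasp point (between the pads) lies 19 mm behind it (ctrl.hold_point_z is the distance from the TCP to the grasp point, in m); z points along the fingers, y is the line along which they close (so a half turn about z gives the same grasp; the last joint's range is limited). The gripper opens to 85 mm and grips with 20 to 120 N. Pads are 22 mm wide; open, the fingers measure 114 mm over their backs; the gripper's body (76 mm by 85 mm) begins 54 mm behind the grasp point. The pads swing forward as they close: fully open they stand 13 mm farther back than shut.
Start: joints at [-1.447, 0.181, 1.607, -0, 1.354, -0.206], TCP at [0.186, -0.544, 0.231] pointing down, gripper open.
Joint ranges: [-2.99, 2.99], [-0.89, 2.07], [0.3, 2.58], [-1.14, 4.28], [0, 2.63], [-3.12, 3.12]. Speed limits (rad/s): [2.57, 2.57, 3.01, 3.14, 3.14, 3.14].

INTERFACE

Orientations are given as a unit quaternion [w, x, y, z].
In Python, from bench import ctrl gives the robot as it stands.
- The arm moves only by the tool carry_out, never from a script. Its argument "plan" is text: rows parted by semicolons, each of 6 numbers parted by spaces: the shift along the tool's x, y, z as a fraction of full scale, then the turn, a rotation vector about the tool's x, y, z as a fraction of full scale. A call has exactly 8 rows; each row shifts and turns the commanded pose from where the row before left it, along the tool's axes as they then stand; what a row does not reach is not made up. Full scale, the value 1, is 40 mm for a shift and 0.1 rad for a turn. A row lasts 1/12 s, in which the tool goes at most 41.7 mm and 7.16 degrees, less where a joint would pass 70% of its speed; a pose out of reach is approached as far as the arm can. A call with a number of a shift or a turn outside -1 to 1 is refused whole. A call with a gripper value outside its range is refused whole. "claw" is the gripper's target within -1 to 1 (shut at 1, half-way at 0, fully open at -1), set as the call begins (left out, the last holds). The fingers move at their own pace and stop on an object; the grip force is fixed at half the most. Time passes only in rows, so rows that do not move let the fingers close, or fill a call up. It gives the time, the measured TCP pose, the force, the opening and the grip force at its end, in the units of the state.
- ctrl.get_obs(): the state, without advancing time (a new reading comes with each control period).
- ctrl.camera(name): name is "scene" or "top" or "wrist"; returns a dict with "pixels" (400x640x3 uint8, red, green, blue), "mtx" (3x3 intrinsics, pixels), "R" (3x3) and "t" (3): a world point X has camera coordinates R X + t. Camera axes: x right, y down, z forward; pixel columns grow to the right and rows downward; lengths in m; the calibration is good to about 2 mm. A picture is of the moment at which its call begins. There is no depth.
- ctrl.hand_in(): hands the job in; it is judged then, once.
The state is a dict: "time_s": time; "q": joint angles; "dq": joint speeds; "joint_efforts": joint torques, N m; "eef_pos": TCP position; "eef_rot": TCP orientation; "wrist_force": force on the tool from outside, world axes, zero at the start; "torque": the same for the moment, N m; "opening": opening from 0.0 (shut) to 1.0 (fully open); "grasp_force": force on a finger pad.
Only numpy, scipy, OpenCV 4.12 (cv2) and the standard library are available. Lean on these libraries where they do the work, as an engineer would, in place of code of your own. Each camera call takes 0.05 s, during which the arm holds its last target. There are 200 camera calls.

TASK

Put the slatted wooden grate back into the steel drip tray: hook one short edge under the tray's overhanging lip, ease it back against the sprung bar there, rotate the other edge down inside the end wall and let go, so that the grate lies flat and fully home. Be gentle: never force the grate against the tray, and leave everything else on the counter where it stands.

Things in the scene. Friction and masses are not known exactly. Their poses are not given: they have to be found in the camera images.
- grate: Loose grate of wooden slats, 0.26 to 0.42 kg: flat, 150 (its x) by 110 (y) by 7 mm thick, alike either way round. Origin: centre of its underside, z up. Starts flat on the granite (top 20 mm above the work surface), on one side of the middle; the tray is on the other.
- handle_top (a point): Top of the grate's upright bar handle, 56 mm above its underside, over its centre. The bar is 14 mm thick (grate x: pinch it across this), 66 mm long (grate y); a foot flange 24 by 82 mm reaches 11 mm above the underside.
- tray: Fixed steel drip tray, pan 229 (x) by 138 by 14 mm. Origin on its underside, on the granite; x points from lip to end wall, within 0.35 rad of straight away from the robot. In it a HOLDER slides along x, left anywhere up to 20 mm either way, too stiff to shove; its setting is not reported: feel for it. Its two ledges carry the grate 12 mm above the origin, between side walls 116 mm apart, 20 mm high.
- lip_mid (a point): Point fixed on the pan: where the middle of the lip's free lower edge is when the holder is in mid setting (truly up to 20 mm off along tray x). Tray x -60, height 28 mm: 16 mm above the ledges. The lip is a plate 3 mm thick, 122 mm wide, reaching from here to tray x -100. Pushed in fully, the grate fits under it at tilts up to about 15 degrees.
- bar_mid (a point): Point fixed on the pan: foot of the sprung bar's face under the lip at mid setting (truly up to 20 mm off along tray x). Tray x -72, height 12 mm; the bar spans heights 13 to 26 mm. It stands firm to 3.6 N, then yields towards -x by 1 mm per 0.45 N, hard stop after 8 mm. Push it back more than 4 and less than 8 mm (best 6) to get the grate past the end wall.
- wall_mid (a point): Point fixed on the pan: inner top edge of the end wall at mid setting (truly off by as much as the bar; they move as one). Tray x 74, height 22 mm: 10 mm above the ledges. Bar to wall is 146 mm, the grate 150: it goes in only hooked and tilted. Let go, the bar holds it against this wall. Over 30 N between grate and tray is forcing.
- bowls: Bystander: nested steel bowls, 170 mm across, 80 mm high, closed tongs on the rim reaching 130 mm from the centre, 95 mm high. Origin: centre of the underside.
- mwiko: Bystander: dark wooden cooking paddle lying flat, 300 mm long along its x, 55 mm wide, 14 mm high. Origin: underside, about the middle.
- mug: Bystander: white ceramic mug, 80 mm across, 92 mm high, handle at its +y. Origin: centre of the underside.
- trivet: Bystander: yellow silicone trivet, disc of 170 mm, 9 mm thick. Origin: centre of the underside.
- soap: Bystander: white soap bottle, 60 mm across, 170 mm high. Origin: centre of the underside.
- brush: Bystander: dish brush lying along its x. Origin: underside.
- ramekin: Bystander: small white ceramic cup between robot and tray, 68 mm across, 42 mm high. Origin: centre of the underside.

How it is judged:
By the outcome, as a careful person would: the job done as asked, in the order asked, and still so for the second after the job is handed in, with the robot touching nothing.
It also fails if it takes over 45 s, if anything falls off the work surface, if the arm or the gripper's body presses on something with over 40 N, if the wrist force passes 120 N, or if a joint passes its speed limit or range.

## Working session

There is one attempt and no reset: what is moved stays moved. The work goes in short steps, Python scripts to look and compute and a tool call to move; the robot and the scene stay as the last step left them, time stands still between calls to the robot, and variables do not carry over. Pictures are saved under pics/ and viewed, at most 10 in all, crops included, and the job is handed in when it is done.

Besides the shell and the picture viewer there is one more tool, called after "Call:" as name(argument=value, ...) on one line, values as JSON. carry_out: Moves the arm, as the interface text tells. Shift numbers are shares of 40 mm and turn numbers shares of 0.1 rad, none past 1 either way. Its arguments: {"type":"object","properties":{"plan":{"type":"string"},"claw":{"type":"number"}},"required":["plan"]}

```bash
ls; mkdir -p pics; python3 - <<'E'
from bench import ctrl
import cv2,numpy as np
o=ctrl.get_obs();print(o)
for n in("top","scene"):
    c=ctrl.camera(n);cv2.imwrite(f"pics/{n}0.png",c["pixels"][:,:,::-1]);np.savez(f"{n}0.npz",**c)
    print(n,c["mtx"].tolist(),c["R"].round(3).tolist(),c["t"].round(3).tolist())
E
```

```text
pics
{'time_s': 0.0, 'q': array([-1.44729697e+00,  1.81552236e-01,  1.60803871e+00, -2.21272415e-05,
        1.35379020e+00, -2.06308654e-01]), 'dq': array([ 1.29024504e-03, -1.37306266e-03, -4.95251535e-04, -7.78724643e-04,
       -5.92129131e-04,  6.31104981e-05]), 'joint_efforts': array([-9.17356192e-04, -4.44874763e+01, -3.51337016e+01, -3.00418515e-04,
        9.26828769e-03, -1.60837965e-05]), 'eef_pos': array([ 0.18615409, -0.54343315,  0.23036302]), 'eef_rot': array([-8.93925064e-04,  9.86433331e-01,  1.64159932e-01,  2.62225494e-05]), 'wrist_force': array([ 0.06330642, -1.04122251,  0.40416826]), 'torque': array([3.77618892e-02, 2.91567692e-02, 1.11245017e-05]), 'grasp_force': 0.0, 'opening': 1.004481184748527}
top [[468.8404994229709, 0.0, 316.2200520628665], [0.0, 468.8404994229709, 194.63326597052404], [0.0, 0.0, 1.0]] [[-0.012, -1.0, -0.017], [-0.996, 0.013, -0.089], [0.089, 0.016, -0.996]] [0.017, 0.589, 1.344]
scene [[377.5376965235113, 0.0, 319.2073867642659], [0.0, 377.5376965235113, 200.43479554735998], [0.0, 0.0, 1.0]] [[-0.325, 0.946, -0.015], [0.749, 0.247, -0.614], [-0.577, -0.211, -0.789]] [0.182, -0.38, 1.349]
```

View pics/top0.png

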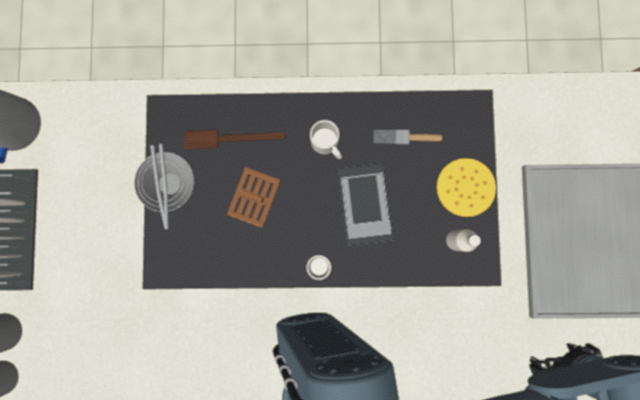

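View pics/scene0.png

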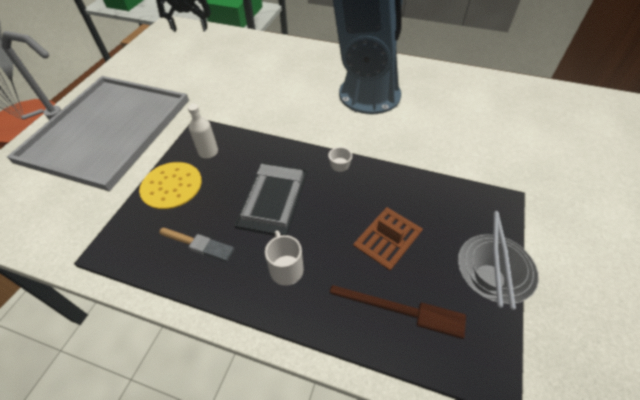

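The top view shows the grate at about (253,197) and the tray at about (366,205). The tray's bright lip is near row 228, on the robot side, and the ramekin is at (318,267). Next I'll segment both.

```bash
cat > h.py <<'E'
import numpy as np,cv2
def ray(c,uv,z):
    uv=np.atleast_2d(uv).astype(float); K,R,t=c["mtx"],c["R"],c["t"]
    d=(np.c_[uv,np.ones(len(uv))]@np.linalg.inv(K).T)@R; o=-R.T@t
    return o+d*((z-o[2])/d[:,2])[:,None]
def proj(c,X):
    p=np.atleast_2d(X)@c["R"].T+c["t"]; p=p@c["mtx"].T; return p[:,:2]/p[:,2:]
def rect(P):
    (c,s,a)=cv2.minAreaRect((P[:,:2]*1000).astype(np.float32)); return np.array(c).round(1),np.array(s).round(1),round(a,2)
E
python3 - <<'E'
from h import *
for n,box in(("top",(215,290,150,240)),("scene",(340,435,195,275))):
    c=np.load(n+"0.npz");im=c["pixels"];hsv=cv2.cvtColor(im,cv2.COLOR_RGB2HSV)
    m=((hsv[...,0]<18)&(hsv[...,1]>100)&(hsv[...,2]>70)).astype(np.uint8)
    k=np.zeros_like(m);k[box[2]:box[3],box[0]:box[1]]=1;m*=k
    v,u=np.nonzero(m);print(n,len(u),"grate",rect(ray(c,np.c_[u,v],.027)))
c=np.load("top0.npz");im=c["pixels"]
g=cv2.cvtColor(im,cv2.COLOR_RGB2GRAY)
m=(g>90).astype(np.uint8);k=np.zeros_like(m);k[160:250,335:400]=1;m*=k
v,u=np.nonzero(m);print("tray bright",rect(ray(c,np.c_[u,v],.04)))
cr=im[155:255,330:405];cv2.imwrite("pics/tray.png",cv2.resize(cr,(600,800)[::1] if 0 else (450,600),interpolation=cv2.INTER_NEAREST)[:,:,::-1])
for p in[(318,267)]:print("ramekin",ray(c,p,.06))
E
```

```text
top 1530 grate (array([585.7, 194.3]), array([110.9, 150.2]), 68.88)
scene 1902 grate (array([585.5, 192.3]), array([113.2, 152.8]), 68.99)
tray bright (array([ 556.5, -132.2]), array([183.8, 129.5]), 6.16)
ramekin [[0.38217257 0.00625297 0.06      ]]
```

View pics/tray.png

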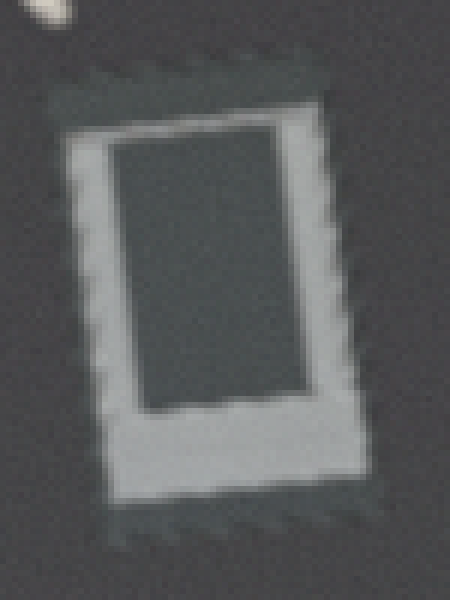

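The crop (6x) shows the lip's free edge from about (140,412) to (315,392) and the lip's back from (110,503) to (370,472). The wall's inner top edge runs from about (110,140) to (275,122), and the side walls from (66,135) to (110,503) and (322,102) to (370,472).

```bash
python3 - <<'E'
from h import *
c=np.load("top0.npz")
f=lambda P,z:ray(c,(np.array(P)+.5)/6-.5+[330,155],z)
for n,P,z in(("lip edge",[(140,412),(315,392)],.048),("lip back",[(110,503),(370,472)],.051),("wall in",[(110,140),(275,122)],.042),("wall out",[(66,135),(322,102)],.042),("pan far",[(48,95),(320,55)],.034),("pan near",[(112,545),(378,510)],.034)):
    X=f(P,z);d=X[0]-X[1];print(n,X.round(4).tolist(),"mid",X.mean(0).round(4),"yaw",np.degrees(np.arctan2(-d[0],d[1])).round(1),np.linalg.norm(d).round(4))
X=f([(66,135),(110,503),(322,102),(370,472)],.042)
for a,b in((0,1),(2,3)):d=X[a]-X[b];print(np.degrees(np.arctan2(d[1],d[0])))
# wall/lip edges subpixel: grey profiles along tray axis
g=cv2.cvtColor(c["pixels"],cv2.COLOR_RGB2GRAY).astype(np.float32)
y=np.radians(7);ex=np.array([np.cos(y),np.sin(y)]);ey=np.array([-ex[1],ex[0]]);o=np.array([.555,-.132])
s=np.arange(-.13,.13,.002);prof=0
for l in np.arange(-.03,.031,.005):
    W=np.c_[o+np.outer(s,ex)+l*ey,np.full(len(s),.045)];p=proj(c,W).astype(np.float32)
    prof=prof+cv2.remap(g,p[:,0],p[:,1],cv2.INTER_LINEAR).ravel()/13
print([(round(a*1000),int(b)) for a,b in zip(s,prof)])
prof=0;s=np.arange(-.085,.086,.002)
for l in np.arange(-.04,.06,.005):
    W=np.c_[o+l*ex+np.outer(s,ey),np.full(len(s),.04)];p=proj(c,W).astype(np.float32)
    prof=prof+cv2.remap(g,p[:,0],p[:,1],cv2.INTER_LINEAR).ravel()/20
print("lat",[(round(a*1000),int(b)) for a,b in zip(s,prof)])
E
```

```text
lip edge [[0.5042, -0.0948, 0.048], [0.5127, -0.1782, 0.048]] mid [ 0.5084 -0.1365  0.048 ] yaw 5.8 0.0838
lip back [[0.4612, -0.0797, 0.051], [0.4744, -0.2029, 0.051]] mid [ 0.4678 -0.1413  0.051 ] yaw 6.1 0.124
wall in [[0.6356, -0.0832, 0.042], [0.6432, -0.1629, 0.042]] mid [ 0.6394 -0.123   0.042 ] yaw 5.5 0.08
wall out [[0.6383, -0.062, 0.042], [0.6527, -0.1857, 0.042]] mid [ 0.6455 -0.1239  0.042 ] yaw 6.6 0.1245
pan far [[0.659, -0.0539, 0.034], [0.6768, -0.1863, 0.034]] mid [ 0.6679 -0.1201  0.034 ] yaw 7.6 0.1337
pan near [[0.4411, -0.0811, 0.034], [0.4563, -0.2087, 0.034]] mid [ 0.4487 -0.1449  0.034 ] yaw 6.8 0.1285
5.837087893756631
5.930608630177188
[(-130, 69), (-128, 69), (-126, 69), (-124, 69), (-122, 69), (-120, 69), (-118, 69), (-116, 69), (-114, 69), (-112, 70), (-110, 71), (-108, 73), (-106, 73), (-104, 75), (-102, 76), (-100, 77), (-98, 77), (-96, 77), (-94, 77), (-92, 83), (-90, 100), (-88, 124), (-86, 148), (-84, 160), (-82, 163), (-80, 164), (-78, 163), (-76, 163), (-74, 163), (-72, 162), (-70, 161), (-68, 161), (-66, 161), (-64, 161), (-62, 162), (-60, 162), 
[... 1208 characters left out ...]
(-47, 163), (-45, 157), (-43, 144), (-41, 124), (-39, 103), (-37, 86), (-35, 78), (-33, 76), (-31, 77), (-29, 77), (-27, 77), (-25, 77), (-23, 77), (-21, 77), (-19, 78), (-17, 78), (-15, 78), (-13, 77), (-11, 77), (-9, 77), (-7, 77), (-5, 78), (-3, 78), (-1, 77), (1, 77), (3, 77), (5, 77), (7, 77), (9, 77), (11, 78), (13, 77), (15, 78), (17, 78), (19, 77), (21, 77), (23, 77), (25, 77), (27, 78), (29, 78), (31, 77), (33, 78), (35, 78), (37, 82), (39, 96), (41, 117), (43, 139), (45, 153), (47, 161), (49, 164), (51, 164), (53, 162), (55, 159), (57, 154), (59, 143), (61, 124), (63, 102), (65, 84), (67, 75), (69, 71), (71, 69), (73, 69), (75, 68), (77, 68), (79, 68), (81, 68), (83, 69), (85, 69)]
```

```bash
cat >> h.py <<'E'
from scipy.spatial.transform import Rotation as Ro
TY=np.radians(6.1); ORG=np.array([.555,-.132]) # tray yaw, point on tray axis
def now():
    from bench import ctrl
    o=ctrl.get_obs(); return o["eef_pos"],Ro.from_quat(np.roll(o["eef_rot"],-1)),o
def down(yaw_y,tilt=0):  # tool y at world yaw, tool down; tilt>0 raises the far (+tool y) side
    y=np.array([np.cos(yaw_y),np.sin(yaw_y),0]);z=np.array([0,0,-1.]);x=np.cross(y,z)
    return Ro.from_matrix(np.c_[x,y,z])*Ro.from_rotvec([-tilt,0,0])
def rows(p,R,p1,R1,n):
    for i in range(n):
        k=n-i; s=np.round(R.inv().apply(p1-p)/k/.04,2); w=np.round((R.inv()*R1).as_rotvec()/k/.1,2)
        print(*[f"{v:g}" for v in np.r_[s,w]+0.],end="; " if (i+1)%8 else "\n")
        p=p+R.apply(s*.04); R=R*Ro.from_rotvec(w*.1)
    print("end",p.round(4)); return p,R
E
python3 - <<'E'
from h import *
p,R,o=now()
g=down(np.radians(-21.1))
p,R=rows(p,R,np.array([.586,.193,.15]),g,24)
E
```

```text
0.64 -0.59 0.08 0 0 -0.36; 0.66 -0.57 0.09 0 0 -0.36; 0.68 -0.54 0.08 0 0 -0.36; 0.7 -0.52 0.09 0 0 -0.36; 0.72 -0.49 0.08 0 0 -0.36; 0.74 -0.47 0.09 0 0 -0.36; 0.75 -0.44 0.08 0 0 -0.36; 0.77 -0.41 0.09 0 0 -0.37
0.79 -0.38 0.08 0 0 -0.36; 0.8 -0.35 0.09 0 0 -0.37; 0.81 -0.33 0.08 0 0 -0.36; 0.82 -0.3 0.09 0 0 -0.37; 0.83 -0.26 0.08 0 0 -0.36; 0.84 -0.23 0.09 0 0 -0.37; 0.85 -0.2 0.08 0 0 -0.36; 0.86 -0.17 0.09 0 0 -0.37
0.86 -0.14 0.08 0 0 -0.36; 0.87 -0.11 0.09 0 0 -0.37; 0.87 -0.08 0.08 0 0 -0.36; 0.87 -0.05 0.09 0 0 -0.37; 0.87 -0.02 0.08 0 0 -0.36; 0.87 0.02 0.09 0 0 -0.37; 0.88 0.05 0.08 0 -0.01 -0.36; 0.87 0.08 0.09 -0.01 0 -0.37
end [0.5861 0.193  0.1499]
```

Call:
carry_out(plan="0.64 -0.59 0 0 0 -0.36; 0.66 -0.57 0 0 0 -0.36; 0.68 -0.54 0 0 0 -0.36; 0.7 -0.52 0 0 0 -0.36; 0.72 -0.49 0 0 0 -0.36; 0.74 -0.47 0 0 0 -0.36; 0.75 -0.44 0 0 0 -0.36; 0.77 -0.41 0 0 0 -0.37", claw=-1)

```text
time_s: 0.77
eef_pos: [0.3193, -0.297, 0.231]
eef_rot: [-0.0, 0.952, 0.305, -0.0]
wrist_force: [-0.1, -0.8, -0.3]
opening: 1.002
grasp_force: 0.0
```

Call:
carry_out(plan="0.79 -0.38 0.05 0 0 -0.36; 0.8 -0.35 0.1 0 0 -0.37; 0.81 -0.33 0.1 0 0 -0.36; 0.82 -0.3 0.1 0 0 -0.37; 0.83 -0.26 0.1 0 0 -0.36; 0.84 -0.23 0.1 0 0 -0.37; 0.85 -0.2 0.1 0 0 -0.36; 0.86 -0.17 0.1 0 0 -0.37")

```text
time_s: 1.43
eef_pos: [0.4533, -0.0516, 0.2009]
eef_rot: [-0.0, 0.898, 0.441, -0.0]
wrist_force: [1.4, -0.3, -0.0]
opening: 1.0
grasp_force: 0.0
```

Call:
carry_out(plan="0.86 -0.14 0.1 0 0 -0.36; 0.87 -0.11 0.1 0 0 -0.37; 0.87 -0.08 0.1 0 0 -0.36; 0.87 -0.05 0.1 0 0 -0.37; 0.87 -0.02 0.1 0 0 -0.36; 0.87 0.02 0.1 0 0 -0.37; 0.88 0.05 0.1 0 0 -0.36; 0.87 0.08 0.1 0 0 -0.37")

```text
time_s: 2.1
eef_pos: [0.5864, 0.1941, 0.1685]
eef_rot: [-0.0, 0.824, 0.567, -0.0]
wrist_force: [0.7, 0.1, -0.4]
opening: 1.0
grasp_force: 0.0
```

```bash
python3 - <<'E'
from h import *
from bench import ctrl
c=ctrl.camera("wrist");np.savez("w1.npz",**c);cv2.imwrite("pics/w1.png",c["pixels"][:,:,::-1])
p,R,o=now();print(o["time_s"],p,R.as_matrix().round(3),o["wrist_force"],o["q"].round(2))
hsv=cv2.cvtColor(c["pixels"],cv2.COLOR_RGB2HSV)
m=((hsv[...,0]<18)&(hsv[...,1]>100)&(hsv[...,2]>70)).astype(np.uint8)
v,u=np.nonzero(m);print(len(u),u.min(),u.max(),v.min(),v.max(),rect(ray(c,np.c_[u,v],.027)))
E
```

```text
2.15 [0.58800862 0.19888241 0.16751661] [[ 0.354  0.935  0.   ]
 [ 0.935 -0.354  0.003]
 [ 0.003 -0.001 -1.   ]] [-1.91764349  1.5319049  -0.16908099] [0.13 0.34 1.54 0.   1.26 0.49]
20683 228 538 0 244 (array([648.5, 214.8]), array([200.1, 290.7]), 81.33)
```

View pics/w1.png

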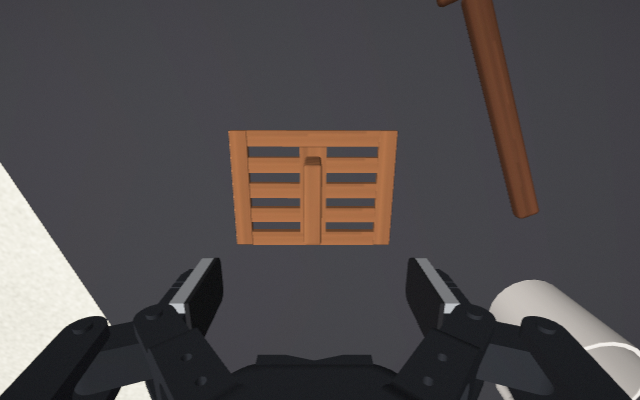

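The wrist view shows the grate squarely between the fingers, with corners at about (229,131), (397,131), (389,244) and (237,244). The handle is at u≈313, and the mug is lower right.

```bash
python3 - <<'E'
from h import *
from bench import ctrl
c=ctrl.camera("wrist")
p,R,o=now();print(p,o["wrist_force"])
hsv=cv2.cvtColor(c["pixels"],cv2.COLOR_RGB2HSV)
m=((hsv[...,0]<18)&(hsv[...,1]>100)&(hsv[...,2]>70)).astype(np.uint8);m[:,425:]=0;m[:100]=0
v,u=np.nonzero(m);print(rect(ray(c,np.c_[u,v],.027)))
a=rows(p,R,np.array([.586,.1935,.041]),down(np.radians(-21.1)),8)
E
```

```text
[0.58668167 0.196348   0.16749634] [-0.40476401 -0.62067578  0.07456169]
(array([583.7, 193.6]), array([111.1, 150.4]), 68.97)
-0.01 0 0.4 0 0 0.01; -0.01 0 0.39 0 0 0.01; -0.01 0 0.4 0 0 0.01; -0.01 0 0.39 0 0 0; -0.01 0 0.4 0 0 0.01; -0.01 0.01 0.39 -0.01 0 0; -0.01 0 0.4 0 0 0.01; 0 0 0.39 -0.01 -0.01 0
end [0.5859 0.1937 0.0411]
```

Call:
carry_out(plan="0 0 0.45 0 0 0; 0 0 0.5 0 0 0; 0 0 0.5 0 0 0; 0 0 0.5 0 0 0; 0 0 0.5 0 0 0; 0 0 0.4 0 0 0; 0 0 0.3 0 0 0; 0 0 0 0 0 0")

```text
time_s: 2.87
eef_pos: [0.5837, 0.1916, 0.0401]
eef_rot: [-0.001, 0.825, 0.566, -0.003]
wrist_force: [-0.4, 0.4, -0.7]
opening: 1.001
grasp_force: 0.0
```

Call:
carry_out(plan="0 0 0 0 0 0; 0 0 0 0 0 0; 0 0 0 0 0 0; 0 0 0 0 0 0; 0 0 0 0 0 0; 0 0 0 0 0 0; 0 0 0 0 0 0; 0 0 0 0 0 0", claw=1)

```text
time_s: 3.53
eef_pos: [0.5867, 0.1925, 0.0441]
eef_rot: [0.0, 0.825, 0.566, 0.001]
wrist_force: [-1.3, -0.1, 5.4]
opening: 0.152
grasp_force: 60.1
```

```bash
cat >> h.py <<'E'
S0=.012 # holder X=0 at this s along the axis from ORG
def tp(X,lat,z): # holder coords -> world
    e=np.array([np.cos(TY),np.sin(TY)]);q=ORG+(X+S0)*e+lat*np.array([-e[1],e[0]]);return np.r_[q,z]
E
python3 - <<'E'
from h import *
p,R,o=now();print(p,R.as_matrix().round(3),o["wrist_force"])
g=down(np.radians(-21.1))
p,R=rows(p,R,np.array([.586,.1935,.15]),g,8)
p,R=rows(p,R,tp(.02,0,.15),down(TY),16)
E
```

```text
[0.58673902 0.19247833 0.04412395] [[ 0.36   0.933  0.001]
 [ 0.933 -0.36   0.   ]
 [ 0.001  0.001 -1.   ]] [-1.34373266 -0.05096257  5.44538467]
0 0 -0.33 0 0 0; 0 0 -0.33 0 0 0; 0 0 -0.33 0 0 0; 0 0 -0.33 0 0 0; 0 -0.01 -0.33 0 0 0; 0.01 0 -0.33 0 0 0; 0 -0.01 -0.33 0.01 0 0; 0.01 0 -0.34 0 -0.01 0
end [0.5862 0.1935 0.1501]
-0.47 0.18 0 0 0 -0.3; -0.47 0.17 0 0 0 -0.3; -0.48 0.15 0 0 0 -0.3; -0.48 0.14 0 0 0 -0.3; -0.49 0.12 0 0 0 -0.3; -0.49 0.11 0 0 0 -0.29; -0.49 0.1 0 0 0 -0.3; -0.5 0.08 0 0 0 -0.29
-0.5 0.07 0 0 0 -0.3; -0.5 0.05 0 0 0 -0.29; -0.5 0.04 0 0 0 -0.3; -0.5 0.02 0 0 0 -0.29; -0.51 0.01 0 0 0 -0.3; -0.5 -0.01 0 0 0 -0.29; -0.51 -0.03 0 0 0 -0.3; -0.5 -0.04 0.01 0 0 -0.29
end [ 0.5866 -0.1286  0.1498]
```

Call:
carry_out(plan="0 0 -0.2 0 0 0; 0 0 -0.35 0 0 0; 0 0 -0.4 0 0 0; 0 0 -0.4 0 0 0; 0 0 -0.4 0 0 0; 0 0 -0.4 0 0 0; 0 0 -0.35 0 0 0; 0 0 -0.2 0 0 0")

```text
time_s: 4.2
eef_pos: [0.5869, 0.1924, 0.154]
eef_rot: [0.001, 0.825, 0.566, 0.001]
wrist_force: [-0.4, 0.3, -2.6]
opening: 0.157
grasp_force: 58.9
```

Call:
carry_out(plan="-0.47 0.18 0 0 0 -0.3; -0.47 0.17 0 0 0 -0.3; -0.48 0.15 0 0 0 -0.3; -0.48 0.14 0 0 0 -0.3; -0.49 0.12 0 0 0 -0.3; -0.49 0.11 0 0 0 -0.29; -0.49 0.1 0 0 0 -0.3; -0.5 0.08 0 0 0 -0.29")

```text
time_s: 4.87
eef_pos: [0.586, 0.0307, 0.1513]
eef_rot: [-0.0, 0.751, 0.66, -0.0]
wrist_force: [0.4, 0.7, -2.8]
opening: 0.156
grasp_force: 58.8
```

Call:
carry_out(plan="-0.5 0.07 0 0 0 -0.3; -0.5 0.05 0 0 0 -0.29; -0.5 0.04 0 0 0 -0.3; -0.5 0.02 0 0 0 -0.29; -0.51 0.01 0 0 0 -0.3; -0.5 -0.01 0 0 0 -0.29; -0.5 -0.03 0 0 0 -0.3; -0.5 -0.04 0 0 0 -0.29")

```text
time_s: 5.53
eef_pos: [0.5861, -0.1301, 0.1512]
eef_rot: [-0.0, 0.668, 0.744, -0.0]
wrist_force: [-0.2, 0.6, -3.1]
opening: 0.153
grasp_force: 58.8
```

Call:
carry_out(plan="0 0 0 0 0 0; 0 0 0 0 0 0; 0 0 0 0 0 0; 0 0 0 0 0 0; 0 0 0 0 0 0; 0 0 0 0 0 0; 0 0 0 0 0 0; 0 0 0 0 0 0")

```text
time_s: 6.2
eef_pos: [0.5867, -0.1289, 0.1513]
eef_rot: [0.0, 0.668, 0.744, 0.0]
wrist_force: [-0.1, -0.4, -3.8]
opening: 0.157
grasp_force: 58.8
```

```bash
python3 - <<'E'
from h import *
from bench import ctrl
p,R,o=now();print(o["time_s"],p,tp(.02,0,.15),o["wrist_force"],o["opening"],np.degrees(np.arctan2(*R.as_matrix()[1::-1,1])))
for n in("wrist","top","scene"):
    c=ctrl.camera(n);np.savez(n+"2.npz",**c);cv2.imwrite(f"pics/{n}2.png",c["pixels"][:,:,::-1])
    if n!="wrist":
        hsv=cv2.cvtColor(c["pixels"],cv2.COLOR_RGB2HSV);m=((hsv[...,0]<18)&(hsv[...,1]>100)&(hsv[...,2]>70)).astype(np.uint8)
        q=proj(c,p)[0].astype(int);k=np.zeros_like(m);k[q[1]-50:q[1]+50,q[0]-50:q[0]+50]=1;m*=k
        v,u=np.nonzero(m);print(n,len(u),rect(ray(c,np.c_[u,v],p[2]-.017)))
E
```

```text
6.2 [ 0.58667076 -0.12888002  0.15132335] [ 0.58681881 -0.12859955  0.15      ] [-0.0915195  -0.44648712 -3.7892688 ] 0.15664714266851143 6.1075407574140534
top 548 (array([ 587.6, -127.9]), array([150.6, 107.7]), 7.29)
scene 1475 (array([ 588.7, -129.3]), array([153.5, 113.5]), 6.16)
```

View pics/wrist2.png

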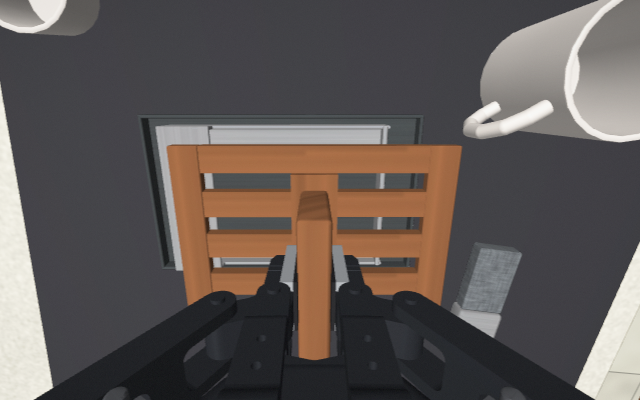

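The wrist view shows the grate held straight and parallel to the tray, which is seen below it. The pan's far edge is at v≈117 (u 140 to 420), the lip is at u 158–212 and the end wall is at u≈383. I'll check the tray's lateral position with the scene camera and this view.

```bash
python3 - <<'E'
from h import *
c=np.load("scene0.npz");g=cv2.cvtColor(c["pixels"],cv2.COLOR_RGB2GRAY).astype(np.float32)
e=np.array([np.cos(TY),np.sin(TY)]);n=np.array([-e[1],e[0]])
def prof(c,g,kind,z,a,b,s):
    pr=0
    for l in np.linspace(a,b,15):
        W=ORG+(np.outer(s,e)+l*n if kind=="s" else l*e+np.outer(s,n));p=proj(c,np.c_[W,np.full(len(s),z)]).astype(np.float32)
        pr=pr+cv2.remap(g,p[:,0],p[:,1],cv2.INTER_CUBIC).ravel()/15
    return pr
def edges(s,pr,k):
    d=np.gradient(pr);i=[j for j in range(1,len(s)-1) if abs(d[j])>k and abs(d[j])>=abs(d[j-1]) and abs(d[j])>abs(d[j+1])]
    return [(round(s[j]*1000,1),round(d[j],1)) for j in i]
s=np.arange(-.14,.14,.001);t=np.arange(-.09,.09,.001)
for nm in("top0","scene0"):
    c=np.load(nm+".npz");g=cv2.cvtColor(c["pixels"],cv2.COLOR_RGB2GRAY).astype(np.float32)
    print(nm,"s z.048",edges(s,prof(c,g,"s",.048,-.03,.03,s),2.5),"s z.042",edges(s,prof(c,g,"s",.042,-.03,.03,s),2.5))
    print("  lat z.040",edges(t,prof(c,g,"l",.040,-.03,.07,t),2.5),"pan lat z.034 far end",edges(t,prof(c,g,"l",.034,.098,.106,t),.7))
c=np.load("wrist2.npz");g=cv2.cvtColor(c["pixels"],cv2.COLOR_RGB2GRAY).astype(np.float32)
print("wrist lip",edges(s,prof(c,g,"s",.048,.045,.06,s),2.5)); print(" wall z.042",edges(s,prof(c,g,"s",.042,.045,.053,s),2.5)); print(" lat.040",edges(t,prof(c,g,"l",.040,-.03,.07,t),2.5),"lat.034",edges(t,prof(c,g,"l",.034,-.03,.07,t),2.5))
print("proj corners", proj(c,np.array([np.r_[ORG+a*e+b*n,.04] for a,b in((.085,.058),(-.047,.058),(.085,-.058),(-.047,-.058))])).round())
cr=c["pixels"][105:285,135:435];cv2.imwrite("pics/w2c.png",cv2.resize(cr,(780,468),interpolation=cv2.INTER_CUBIC)[:,:,::-1])
E
```

```text
top0 s z.048 [(np.float64(-88.0), np.float32(13.6)), (np.float64(-47.0), np.float32(-14.3)), (np.float64(84.0), np.float32(11.0)), (np.float64(91.0), np.float32(-12.1))] s z.042 [(np.float64(-88.0), np.float32(13.5)), (np.float64(-47.0), np.float32(-14.4)), (np.float64(84.0), np.float32(10.9)), (np.float64(91.0), np.float32(-11.9))]
  lat z.040 [(np.float64(-62.0), np.float32(12.2)), (np.float64(-40.0), np.float32(-11.7)), (np.float64(41.0), np.float32(12.6)), (np.float64(62.0), np.float32(-11.6))] pan lat z.034 far end [(np.float64(-87.0), np.float32(0.9)), (np.float64(-70.0), np.float32(2.0)), (np.float64(-63.0), np.float32(0.7)), (np.float64(-56.0), np.float32(0.9)), (np.float64(-38.0), np.float32(0.8)), (np.float64(-11.0), np.float32(1.0)), (np.float64(-8.0), np.float32(-0.9)), (np.float64(-5.0), np.float32(0.8)), (np.float64(28.0), np.float32(0.7)), (np.float64(44.0), np.float32(-0.9)), (np.float64(47.0), np.float32(1.3)), (np.float64(50.0), np.float32(-0.8)), (np.float64(67.0), np.float32(-1.4)), (np.float64(70.0), np.float32(-1.5)), (np.float64(77.0), np.float32(1.0)), (np.flo
[... 3043 characters left out ...]
0), np.float32(8.2)), (np.float64(-75.0), np.float32(-3.2)), (np.float64(-72.0), np.float32(3.3)), (np.float64(-65.0), np.float32(11.7)), (np.float64(-59.0), np.float32(8.6)), (np.float64(-55.0), np.float32(6.0)), (np.float64(-35.0), np.float32(-9.9)), (np.float64(-21.0), np.float32(-2.8)), (np.float64(-19.0), np.float32(14.4)), (np.float64(4.0), np.float32(-8.0)), (np.float64(21.0), np.float32(20.1)), (np.float64(45.0), np.float32(47.7)), (np.float64(56.0), np.float32(-16.3)), (np.float64(60.0), np.float32(-44.7)), (np.float64(64.0), np.float32(-8.0)), (np.float64(66.0), np.float32(9.9)), (np.float64(68.0), np.float32(-8.6))]
proj corners [[383. 128.]
 [216. 128.]
 [374. 260.]
 [228. 260.]]
```

View pics/w2c.png

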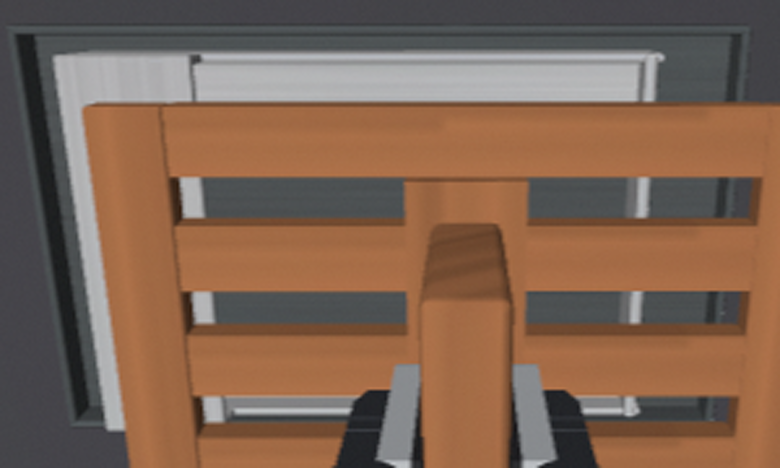

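The enlarged wrist view shows the grate parallel to the tray, with both the lip edge and the end wall visible through the slats. All three cameras put the wall at s≈85 mm, so the holder's zero is at s≈11 mm. The lateral centre is at about 0. Next I'll tilt the grate and go in.

```bash
sed -i 's/^S0=.012/S0=.011/' h.py; cat >> h.py <<'E'
H=.024
def cp(X,z,th,lat=0): # TCP pose for the grate's lower lip-side corner at holder X, world z, tilt th
    s,c=np.sin(th),np.cos(th); return tp(X-H*s+.075*c,lat,z+H*c+.075*s),down(TY,th)
def corner(p,R):
    m=R.as_matrix();q=p+H*m[:,2]-.075*m[:,1];f=p+H*m[:,2]+.075*m[:,1]
    e=np.array([np.cos(TY),np.sin(TY)]);n=np.array([-e[1],e[0]])
    return [(round((w[:2]-ORG)@e-S0,4),round((w[:2]-ORG)@n,4),round(w[2],4)) for w in(q,f)]
E
python3 - <<'E'
from h import *
p,R,o=now();print(corner(p,R))
p,R=rows(p,R,*cp(-.05,.076,.17),8)
p,R=rows(p,R,*cp(-.05,.036,.17),8);print(corner(p,R))
E
```

```text
[(np.float64(-0.0542), np.float64(-0.0005), np.float64(0.1273)), (np.float64(0.0958), np.float64(-0.0005), np.float64(0.1273))]
0 0 0.12 -0.21 0 0; 0 -0.01 0.12 -0.21 0 0; 0 -0.01 0.12 -0.21 0 0; 0 -0.01 0.12 -0.21 0 0; 0 -0.01 0.12 -0.22 0 0; 0 -0.02 0.12 -0.21 0 0; 0.01 -0.02 0.12 -0.22 0 0; 0 -0.02 0.13 -0.21 0 0
end [ 0.5855 -0.1289  0.1123]
0 -0.02 0.12 0 0 0; 0 -0.02 0.12 0 0 0; 0 -0.02 0.12 0 0 0; 0 -0.02 0.12 0 0 0; 0 -0.02 0.13 0 0 0; 0 -0.02 0.12 0 0 0; 0 -0.02 0.13 0 0 0; 0 -0.02 0.12 0 0 0
end [ 0.5859 -0.1288  0.0726]
[(np.float64(-0.0498), np.float64(-0.0001), np.float64(0.0362)), (np.float64(0.098), np.float64(-0.0001), np.float64(0.0616))]
```

Call:
carry_out(plan="0 0 0.12 -0.21 0 0; 0 -0.01 0.12 -0.21 0 0; 0 -0.01 0.12 -0.21 0 0; 0 -0.01 0.12 -0.21 0 0; 0 -0.01 0.12 -0.22 0 0; 0 -0.02 0.12 -0.21 0 0; 0.01 -0.02 0.12 -0.22 0 0; 0 -0.02 0.13 -0.21 0 0")

```text
time_s: 7.02
eef_pos: [0.5855, -0.1291, 0.1122]
eef_rot: [0.057, 0.666, 0.741, 0.063]
wrist_force: [0.5, -0.5, -3.9]
opening: 0.154
grasp_force: 58.8
```

Call:
carry_out(plan="0 -0.02 0.1 0 0 0; 0 -0.02 0.1 0 0 0; 0 -0.02 0.1 0 0 0; 0 -0.02 0.1 0 0 0; 0 -0.01 0.1 0 0 0; 0 -0.02 0.1 0 0 0; 0 -0.01 0.1 0 0 0; 0 0 0 0 0 0")

```text
time_s: 7.68
eef_pos: [0.585, -0.1287, 0.0827]
eef_rot: [0.056, 0.666, 0.741, 0.063]
wrist_force: [-0.6, -0.6, -3.7]
opening: 0.154
grasp_force: 58.8
```

```bash
python3 - <<'E'
from h import *
from bench import ctrl
c=ctrl.camera("wrist");np.savez("w3.npz",**c);cv2.imwrite("pics/w3.png",c["pixels"][:,:,::-1])
d=ctrl.camera("scene");np.savez("s3.npz",**d);b=cv2.resize(d["pixels"][140:260,210:340],(780,720)[:1]+(600,),interpolation=cv2.INTER_CUBIC);cv2.imwrite("pics/s3.png",b[:,:,::-1])
p,R,o=now();print(o["time_s"],corner(p,R),o["wrist_force"],o["grasp_force"])
rows(p,R,*cp(-.05,.035,.17),8)
E
```

```text
7.7833 [(np.float64(-0.0503), np.float64(-0.0001), np.float64(0.0473)), (np.float64(0.0976), np.float64(-0.0002), np.float64(0.0726))] [ 0.85816902  0.90515054 -2.79712088] 58.79515528678894
0 -0.01 0.04 0 0 0; 0 0 0.04 0 0 0; 0 -0.01 0.04 0 0 0; 0 0 0.04 0 0 0; 0 -0.01 0.04 0 0 0; 0 0 0.03 0 0 0; 0 -0.01 0.04 0 0 0; 0 0 0.03 0 0 0
end [ 0.5859 -0.1289  0.0715]
```

View pics/w3.png

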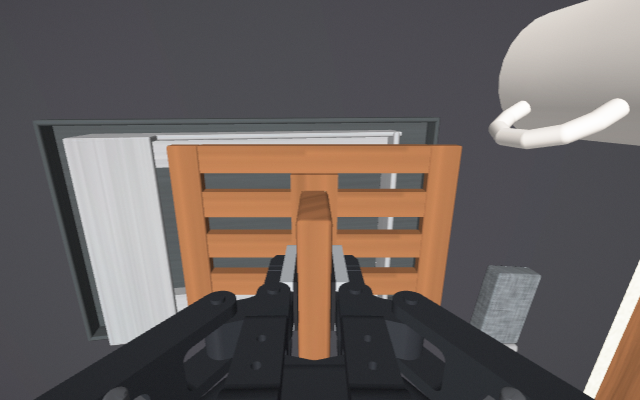

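View pics/s3.png

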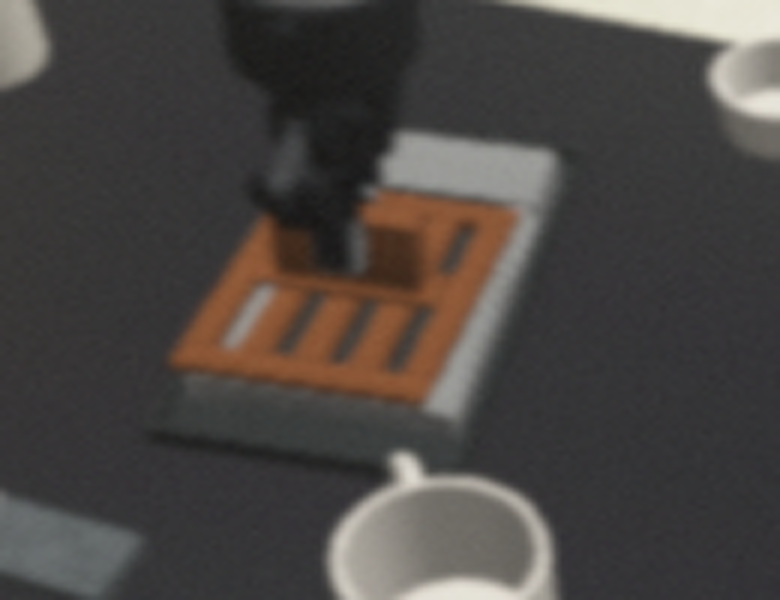

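The wrist view shows the lip edge running from (153,137) to (175,340), with the grate's left edge at u≈170–187, just clear of it. The scene view shows the tilted grate squarely over the holder, so I'll lower it.

Call:
carry_out(plan="0 -0.01 0.04 0 0 0; 0 0 0.04 0 0 0; 0 -0.01 0.04 0 0 0; 0 0 0.04 0 0 0; 0 -0.01 0.04 0 0 0; 0 0 0.04 0 0 0; 0 -0.01 0.04 0 0 0; 0 0 0 0 0 0")

```text
time_s: 8.45
eef_pos: [0.5856, -0.1289, 0.0721]
eef_rot: [0.056, 0.666, 0.741, 0.063]
wrist_force: [-0.5, -0.3, -2.9]
opening: 0.149
grasp_force: 58.8
```

```bash
python3 - <<'E'
from h import *
p,R,o=now();print(o["time_s"],corner(p,R),o["wrist_force"],o["torque"])
rows(p,R,*cp(-.066,.0345,.17),8)
E
```

```text
8.45 [(np.float64(-0.0502), np.float64(-0.0001), np.float64(0.0358)), (np.float64(0.0977), np.float64(-0.0002), np.float64(0.061))] [-0.49485393 -0.26493854 -2.94517287] [-0.00101129  0.16227742 -0.03467739]
0 -0.05 0 0 0 0; 0 -0.05 -0.01 0 0 0; 0 -0.05 0 0 0 0; 0 -0.05 -0.01 0 0 0; 0 -0.05 0 0 0 0; 0 -0.05 -0.01 0 0 0; 0 -0.05 0 0 0 0; 0 -0.05 -0.01 -0.01 0 0
end [ 0.5696 -0.1306  0.0709]
```

Call:
carry_out(plan="0 -0.05 0 0 0 0; 0 -0.05 -0.01 0 0 0; 0 -0.05 0 0 0 0; 0 -0.05 -0.01 0 0 0; 0 -0.05 0 0 0 0; 0 -0.05 -0.01 0 0 0; 0 -0.05 0 0 0 0; 0 -0.05 -0.01 0 0 0")

```text
time_s: 9.12
eef_pos: [0.5696, -0.1307, 0.0714]
eef_rot: [0.057, 0.666, 0.741, 0.063]
wrist_force: [-0.4, 0.7, -2.6]
opening: 0.155
grasp_force: 58.8
```

Call:
carry_out(plan="0 -0.02 0 0 0 0; 0 -0.02 -0.01 0 0 0; 0 -0.02 0 0 0 0; 0 -0.02 0 0 0 0; 0 0 0 0 0 0; 0 0 0 0 0 0; 0 0 0 0 0 0; 0 0 0 0 0 0")

```text
time_s: 9.78
eef_pos: [0.5667, -0.131, 0.0712]
eef_rot: [0.057, 0.666, 0.741, 0.063]
wrist_force: [-0.1, -0.9, -3.5]
opening: 0.157
grasp_force: 58.8
```

```bash
python3 - <<'E'
from h import *
p,R,o=now();print(o["time_s"],corner(p,R),o["wrist_force"],o["torque"])
E
```

```text
9.7833 [(np.float64(-0.0691), np.float64(-0.0002), np.float64(0.0349)), (np.float64(0.0788), np.float64(-0.0003), np.float64(0.0603))] [-0.13364154 -0.92907469 -3.54755898] [-0.049575    0.18515007  0.04086411]
```

Call:
carry_out(plan="0 -0.025 0 0 0 0; 0 -0.025 -0.005 0 0 0; 0 0 0 0 0 0; 0 0 0 0 0 0; 0 0 0 0 0 0; 0 0 0 0 0 0; 0 0 0 0 0 0; 0 0 0 0 0 0")

```text
time_s: 10.45
eef_pos: [0.565, -0.1313, 0.0714]
eef_rot: [0.057, 0.666, 0.741, 0.063]
wrist_force: [3.7, 0.8, -3.3]
opening: 0.154
grasp_force: 58.9
```

Call:
carry_out(plan="0 -0.025 0 0 0 0; 0 -0.025 -0.005 0 0 0; 0 0 0 0 0 0; 0 0 0 0 0 0; 0 0 0 0 0 0; 0 0 0 0 0 0; 0 0 0 0 0 0; 0 0 0 0 0 0")

```text
time_s: 11.12
eef_pos: [0.5629, -0.1316, 0.0711]
eef_rot: [0.057, 0.666, 0.741, 0.063]
wrist_force: [5.0, 0.5, -1.3]
opening: 0.157
grasp_force: 59.2
```

Call:
carry_out(plan="0 -0.025 0 0 0 0; 0 -0.025 -0.005 0 0 0; 0 -0.025 0 0 0 0; 0 -0.025 -0.005 0 0 0; 0 0 0 0 0 0; 0 0 0 0 0 0; 0 0 0 0 0 0; 0 0 0 0 0 0")

```text
time_s: 11.78
eef_pos: [0.5593, -0.132, 0.0711]
eef_rot: [0.057, 0.666, 0.741, 0.063]
wrist_force: [6.8, 1.1, -1.1]
opening: 0.154
grasp_force: 59.0
```

```bash
python3 - <<'E'
from h import *
p,R,o=now();q=corner(p,R);print(o["time_s"],q,o["wrist_force"],o["torque"])
for th in(.11,.05,0):
    n=8
    for k in range(1): p,R=rows(p,R,*cp(-.0772,.0345,th,-.0003),n)
    print(corner(p,R))
E
```

```text
11.7833 [(np.float64(-0.0765), np.float64(-0.0004), np.float64(0.0346)), (np.float64(0.0713), np.float64(-0.0005), np.float64(0.0602))] [ 6.83420784  1.09660074 -1.12093749] [ 0.32876853 -0.95166116  0.03640692]
0 0 0.01 0.08 0 0; 0 0 0.02 0.08 0 0; 0 0 0.01 0.08 0 0; 0 0 0.02 0.07 0 0; 0 0 0.01 0.08 0 0; 0 0.01 0.02 0.07 0 0; 0 0 0.01 0.08 0 0; 0 0.01 0.02 0.07 0.01 -0.01
end [ 0.5608 -0.1319  0.0664]
[(np.float64(-0.0771), np.float64(-0.0005), np.float64(0.0343)), (np.float64(0.072), np.float64(-0.0004), np.float64(0.0508))]
0 0 0.01 0.08 0 0; 0 0 0.01 0.07 0 0; 0 0.01 0.01 0.08 0 0; 0 0 0.02 0.07 0 0; 0 0.01 0.01 0.08 0 0; 0 0 0.02 0.07 0 0; 0 0.01 0.01 0.08 0 0; 0 0 0.02 0.07 0 0
end [ 0.5623 -0.1317  0.0621]
[(np.float64(-0.0774), np.float64(-0.0005), np.float64(0.0344)), (np.float64(0.0724), np.float64(-0.0004), np.float64(0.0419))]
0 0 0.01 0.06 0 0; 0 0 0.01 0.06 0 0; 0 0.01 0.01 0.06 0 0; 0 0 0.01 0.06 0 0; 0 0.01 0.01 0.07 0 0; 0 0 0.01 0.06 0 0; 0 0.01 0.02 0.07 0 0; 0 0 0.01 0.06 0 0
end [ 0.5636 -0.1315  0.0585]
[(np.float64(-0.0774), np.float64(-0.0005), np.float64(0.0345)), (np.float64(0.0726), np.float64(-0.0004), np.float64(0.0346))]
```

Call:
carry_out(plan="0 0 0.01 0.08 0 0; 0 0 0.02 0.08 0 0; 0 0 0.01 0.08 0 0; 0 0 0.02 0.07 0 0; 0 0 0.01 0.08 0 0; 0 0.01 0.02 0.07 0 0; 0 0 0.01 0.08 0 0; 0 0 0.02 0.07 0 0")

```text
time_s: 12.45
eef_pos: [0.5606, -0.1319, 0.0664]
eef_rot: [0.037, 0.668, 0.742, 0.041]
wrist_force: [6.4, 1.9, -0.3]
opening: 0.154
grasp_force: 59.3
```

```bash
python3 - <<'E'
from h import *
p,R,o=now();q=corner(p,R);print(o["time_s"],q,o["wrist_force"],o["torque"])
p,R=rows(p,R,*cp(-.0775,.0345,.05,-.0003),8)
p,R=rows(p,R,*cp(-.0775,.0345,0,-.0003),8)
E
```

```text
12.45 [(np.float64(-0.0773), np.float64(-0.0005), np.float64(0.0343)), (np.float64(0.0718), np.float64(-0.0006), np.float64(0.0508))] [ 6.35272718  1.88438009 -0.28937811] [ 0.3046992  -1.0565905   0.02285154]
0 0 0.01 0.08 0 0; 0 0 0.01 0.07 0 0; 0 0 0.01 0.08 0 0; 0 0.01 0.02 0.07 0 0; 0 0.01 0.01 0.08 0 0; 0 0 0.02 0.07 0 0; 0 0.01 0.01 0.08 0 0; 0.01 0 0.02 0.07 0.01 -0.01
end [ 0.5621 -0.1314  0.0621]
0 0 0.01 0.06 0 0; 0 0 0.01 0.06 0 0; 0 0.01 0.01 0.06 0 0; 0 0 0.01 0.06 0 0; 0 0.01 0.01 0.07 0 0; 0 0 0.01 0.06 0 0; 0 0.01 0.02 0.07 0 0; 0 0 0.01 0.06 0 0
end [ 0.5634 -0.1312  0.0586]
```

Call:
carry_out(plan="0 0 0.01 0.08 0 0; 0 0 0.01 0.07 0 0; 0 0 0.01 0.08 0 0; 0 0.01 0.02 0.07 0 0; 0 0 0.01 0.08 0 0; 0 0 0.02 0.07 0 0; 0 0.01 0.01 0.08 0 0; 0 0 0.02 0.07 0 0")

```text
time_s: 13.12
eef_pos: [0.5618, -0.1318, 0.062]
eef_rot: [0.017, 0.668, 0.743, 0.019]
wrist_force: [6.8, 2.7, -0.7]
opening: 0.151
grasp_force: 59.4
```

```bash
python3 - <<'E'
from h import *
from bench import ctrl
p,R,o=now();q=corner(p,R);print(o["time_s"],q,o["wrist_force"],o["torque"])
p,R=rows(p,R,*cp(-.0775,.0345,0,-.0003),8)
c=ctrl.camera("wrist");d=ctrl.camera("scene")
a=cv2.resize(c["pixels"][100:330,30:470],(780,408));b=cv2.resize(d["pixels"][155:245,225:340],(245,192))
im=np.zeros((600,780,3),np.uint8);im[:408]=a;im[408:,:245]=b;cv2.imwrite("pics/x4.png",im[:,:,::-1])
E
```

```text
13.1167 [(np.float64(-0.0779), np.float64(-0.0005), np.float64(0.0343)), (np.float64(0.0719), np.float64(-0.0006), np.float64(0.0418))] [ 6.79583015  2.72610143 -0.66718286] [ 0.34864018 -1.02952246  0.03403444]
0 0 0.01 0.06 0 0; 0 0.01 0.01 0.06 0 0; 0 0 0.01 0.06 0 0; 0 0.01 0.01 0.07 0 0; 0 0 0.01 0.06 0 0; 0 0.01 0.01 0.07 0 0; 0 0 0.01 0.06 0 0; 0.01 0.01 0.02 0.07 0.01 -0.01
end [ 0.5635 -0.1312  0.0585]
```

View pics/x4.png

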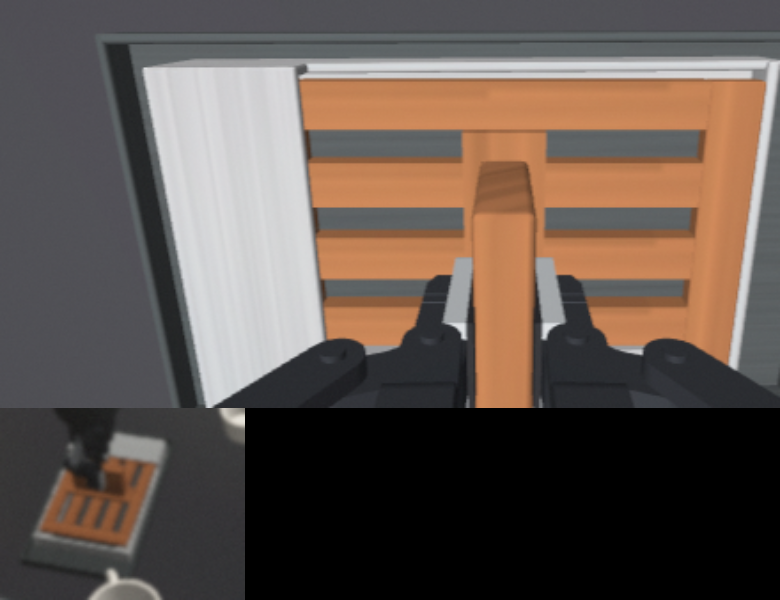

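The view shows the grate hooked under the lip, with its far edge just inside the end wall (small gap at u≈765). I'll rotate it the rest of the way down, with a slight shift to the left to relieve the side touch.

Call:
carry_out(plan="0.01 0 0.01 0.06 0 0; 0.01 0.01 0.01 0.06 0 0; 0 0 0.01 0.06 0 0; 0 0.005 0.01 0.07 0 0; 0 0 0.01 0.06 0 0; 0 0.005 0.01 0.07 0 0; 0 0 0.01 0.06 0 0; 0 0 0.01 0.07 0 0")

```text
time_s: 13.88
eef_pos: [0.5626, -0.1315, 0.0585]
eef_rot: [0.001, 0.669, 0.744, -0.001]
wrist_force: [6.9, -0.6, -4.4]
opening: 0.154
grasp_force: 58.6
```

```bash
python3 - <<'E'
from h import *
p,R,o=now();q=corner(p,R);print(o["time_s"],q,o["wrist_force"],o["torque"])
E
```

```text
13.8833 [(np.float64(-0.0784), np.float64(-0.0003), np.float64(0.0345)), (np.float64(0.0716), np.float64(-0.0004), np.float64(0.0345))] [ 6.93059311 -0.64017718 -4.38855219] [-0.1334997  -1.49306835  0.04718022]
```

Call:
carry_out(plan="0 0.01 0.01 0 0 0; 0 0.01 0.01 0 0 0; 0 0 0.01 0 0 0; 0 0 0.01 0 0 0; 0 0 0.01 0 0 0; 0 0 0 0 0 0; 0 0 0 0 0 0; 0 0 0 0 0 0")

```text
time_s: 14.55
eef_pos: [0.5636, -0.1314, 0.0571]
eef_rot: [0.001, 0.669, 0.744, -0.0]
wrist_force: [6.5, 0.4, -0.6]
opening: 0.154
grasp_force: 59.4
```

Call:
carry_out(plan="0 0 0.01 0 0 0; 0 0 0.01 0 0 0; 0 0 0.01 0 0 0; 0 0 0 0 0 0; 0 0 0 0 0 0; 0 0 0 0 0 0; 0 0 0 0 0 0; 0 0 0 0 0 0")

```text
time_s: 15.22
eef_pos: [0.5637, -0.1314, 0.0561]
eef_rot: [0.001, 0.669, 0.744, -0.0]
wrist_force: [4.4, 0.6, 0.8]
opening: 0.156
grasp_force: 59.7
```

```bash
python3 - <<'E'
from h import *
p,R,o=now();q=corner(p,R);print(o["time_s"],q,o["wrist_force"],o["torque"],R.as_matrix().round(4)[2])
E
```

```text
15.2167 [(np.float64(-0.0773), np.float64(-0.0003), np.float64(0.0321)), (np.float64(0.0727), np.float64(-0.0004), np.float64(0.0322))] [4.41491456 0.55049478 0.77082464] [ 0.1399898  -0.89185275  0.10040282] [-1.6e-03  4.0e-04 -1.0e+00]
```

Call:
carry_out(plan="0 0.01 0 0 0 0; 0 0.01 0 0 0 0; 0 0.01 0 0 0 0; 0 0 0 0 0 0; 0 0 0 0 0 0; 0 0 0 0 0 0; 0 0 0 0 0 0; 0 0 0 0 0 0")

```text
time_s: 15.88
eef_pos: [0.5644, -0.1313, 0.0561]
eef_rot: [0.0, 0.669, 0.744, -0.001]
wrist_force: [3.1, -1.9, 6.1]
opening: 0.154
grasp_force: 60.3
```

Call:
carry_out(plan="0 0 0 0 0 0; 0 0 0 0 0 0; 0 0 0 0 0 0; 0 0 0 0 0 0; 0 0 0 0 0 0; 0 0 0 0 0 0; 0 0 0 0 0 0; 0 0 0 0 0 0", claw=0)

```text
time_s: 16.55
eef_pos: [0.5636, -0.1305, 0.0552]
eef_rot: [-0.001, 0.669, 0.744, -0.001]
wrist_force: [1.4, -0.1, 0.9]
opening: 0.501
grasp_force: 0.0
```

Call:
carry_out(plan="0 0 -0.1 0 0 0; 0 0 -0.2 0 0 0; 0 0 -0.4 0 0 0; 0 0 -0.5 0 0 0; 0 0 -0.5 0 0 0; 0 0 -0.5 0 0 0; 0 0 -0.5 0 0 0; 0 0 -0.5 0 0 0")

```text
time_s: 17.22
eef_pos: [0.564, -0.1305, 0.1853]
eef_rot: [-0.0, 0.669, 0.744, -0.001]
wrist_force: [0.5, 0.1, -0.2]
opening: 0.5
grasp_force: 0.0
```

```bash
python3 - <<'E'
from h import *
from bench import ctrl
p,R,o=now();print(o["time_s"],p,o["wrist_force"])
c=ctrl.camera("wrist");d=ctrl.camera("scene")
hsv=cv2.cvtColor(c["pixels"],cv2.COLOR_RGB2HSV);m=((hsv[...,0]<18)&(hsv[...,1]>100)&(hsv[...,2]>70)).astype(np.uint8)
a=cv2.resize(c["pixels"],(640,400))[0:400];b=cv2.resize(d["pixels"][155:245,225:340],(255,200),interpolation=cv2.INTER_CUBIC)
im=np.zeros((600,640,3),np.uint8);im[:400]=a;im[400:,:255]=b;im[400:,255:575]=cv2.resize(d["pixels"],(320,200));cv2.imwrite("pics/x5.png",im[:,:,::-1])
E
```

```text
17.2167 [ 0.56403    -0.13049456  0.18528647] [ 0.51220668  0.08425528 -0.20944386]
```

View pics/x5.png

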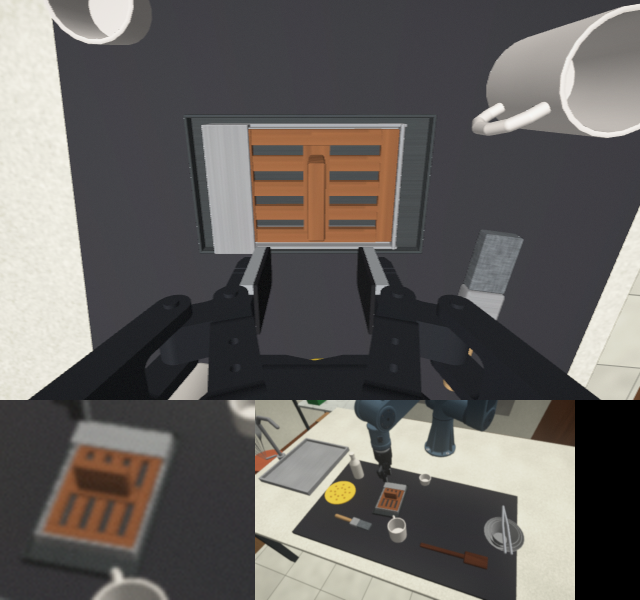

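The grate sits in the holder under the lip (left edge u≈250) and against the end wall (u≈400), evenly between the side walls, and nothing else has moved. One last numeric check.

```bash
python3 - <<'E'
from h import *
from bench import ctrl
e=np.array([np.cos(TY),np.sin(TY)]);n=np.array([-e[1],e[0]])
c=ctrl.camera("wrist")
hsv=cv2.cvtColor(c["pixels"],cv2.COLOR_RGB2HSV);m=(hsv[...,0]<18)&(hsv[...,1]>100)&(hsv[...,2]>70)
for rlo,rhi in((132,142),(210,225),(236,242)):
    v,u=np.nonzero(m[rlo:rhi,240:410]);W=ray(c,np.c_[u+240,v+rlo],.039)[:,:2]-ORG
    r=[(W[v==k]@e).max()-S0 for k in np.unique(v)];print("far edge X",np.round(np.mean(r)*1000,1),"near",np.round((W@e).min()*1000-11,1))
v,u=np.nonzero(m[115:245,255:395]);W=ray(c,np.c_[u+255,v+115],.039)[:,:2]-ORG;print("lat",(W@n).min(),(W@n).max())
print(now()[2]["wrist_force"])
E
```

```text
far edge X 72.9 near -62.4
far edge X 72.9 near -62.6
far edge X 72.4 near -62.6
lat -0.054438912310271134 0.05508217585544667
[-0.51237348 -0.28215074  0.03509394]
```

```bash
python3 -c "
from bench import ctrl
print(ctrl.hand_in())"
```

```text
the job is handed in; nothing more can be done
None
```

The grate lies flat in the tray, hooked under the lip, its far edge inside the end wall (about 1 mm from my camera estimate of the wall, within error). It is released with the arm clear, and the job was handed in at about 17 s.

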